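# Load a rock section into the sprung slide holder of a measuring stage

## Robot

A 7-joint arm with a two-finger parallel gripper is mounted at the origin on the work surface. World frame = base frame: x ahead of the robot, y to its left, z up, the work surface at z = 0. Lengths are in m, angles in rad, forces in N, time in s.
With the tool pointing down it reaches from about 0.4 to 0.85 m from the base axis. Payload 10.4 kg.
Tool frame: the origin (TCP) lies at the very end of the fingers, on their centre line; the grasp point (between the pads) lies 19 mm behind it; z points along the fingers, y is the direction in which the jaws open and shut (so a half turn about z gives the same grasp; the last joint's range is limited). The gripper opens to 87 mm and grips with 3 to 60 N. Pads are 19 mm wide; open, the fingers measure 117 mm over their backs; the gripper's body (75 mm by 190 mm) begins 51 mm behind the grasp point.
Start: joints at [1.12, 0.332, -0.065, 1.46, 0.022, 1.35, -0.088], TCP at [0.259, -0.569, 0.223] pointing down, gripper open.
Joint ranges: [-2.6, 2.6], [-0.5, 2.12], [-1.47, 1.34], [0.16, 2.42], [-1.27, 4.41], [0.06, 2.06], [-2.6, 2.6]. Speed limits (rad/s): [2.22, 2.22, 2.79, 2.79, 3.14, 3.14, 3.14].

## Interface

Orientations are given as a unit quaternion [x, y, z, w].
In Python, from bench import r, eyes, job gives the robot as it stands. The module is installed in compiled form; this text tells all that it offers.
- The arm moves only by the tool play_rows, never from a script. Its argument "motion" is a list of rows, each a list of 7 numbers: the shift along the tool's x, y, z as a fraction of full scale, then the turn, a rotation vector about the tool's x, y, z as a fraction of full scale, then the opening in per cent of the stroke, from 0 (shut) to 100 (fully open). A call has 1 to 5 rows; each row is the pose to reach, as a shift and turn from the pose commanded when the call began, along the tool's axes at that moment; what a row does not reach only later rows make up. Full scale, the value 1, is 0.2 m for a shift and 90 degrees for a turn. A row lasts 1/8 s, in which the tool goes at most 62.5 mm and 10.7 degrees, less where a joint would pass 70% of its speed; a pose out of reach is approached as far as the arm can. A call with a number of a shift or a turn outside -1 to 1 is refused whole. A call with a gripper value outside its range is refused whole. The fingers move at their own pace and stop on an object; "squeeze" is the grip in N (left out, the last holds). Time passes only in rows, so rows that repeat a pose let the fingers close. It gives the time, the measured TCP pose, the force and the opening at its end, in the units of the state.
- r.read_state(): the state, without advancing time (a new reading comes with each control period).
- eyes.camera(name): name is "side" or "top" or "wrist"; returns a dict with "image" (384x512x3 uint8, red, green, blue), "mtx" (3x3 intrinsics, pixels), "R" (3x3) and "t" (3): a world point X has camera coordinates R X + t. Camera axes: x right, y down, z forward; pixel columns grow to the right and rows downward; lengths in m; the calibration is good to about 2 mm. A picture is of the moment at which its call begins. There is no depth.
- job.close_job(): hands the job in, once; it reports no verdict.
Trained networks look in a picture, given as the dict that the camera call returned (one of the last four; its "shot" number tells which), for a name from the list of things; names that differ only in an ending like _2 or _b are one class to them, and where a whole thing is asked for, a point or a joint stands for the part that bears it (a point fixed in the world has none). Each returns a list of dicts, best first, with "p" (0 to 1); they miss things now and then, are a little off and sometimes report something else, mostly with a low value. They report only what shows in the picture. A call takes as long as a camera call. They do not tell look-alikes from the thing itself.
- eyes.regions_of(picture, label): "region" (384x512 bool, what is visible of it) and "xy" ([column, row] in pixels, amid what is visible of it).
- eyes.landmark_of(picture, label): "xy" ([column, row] in pixels: a listed point, or the origin of a listed thing).
The state is a dict: "time": time; "joint_positions": joint angles; "joint_vel": joint speeds; "joint_torque": joint torques, N m; "ee_pos": TCP position; "eef_rot": TCP orientation; "ft_force": force on the tool from outside, world axes, zero at the start; "torque": the same for the moment, N m; "width": finger opening in m.
Only numpy, scipy, OpenCV 4.12 (cv2) and the standard library are available. Lean on these libraries where they do the work, as an engineer would, in place of code of your own. Each camera call takes 0.05 s, during which the arm holds its last target. There are 200 camera calls.

## Task

Take the carrier plate with the oblong rock block out of the tray and load it in the slide holder on the measuring stage: draw back the sprung curved arm, lay the plate flat and square with a long edge against the back rail and an end against the end stop, and let the arm close on its front edge. Leave the other two plates in the tray, the jar and the gauge stand where they are.

Things in the scene. Friction and masses are not known exactly. Their poses are not given: they have to be found in the camera images.
- block_plate: The part to load: a flat aluminium carrier plate, 76 (x) x 50 (y) x 5 mm, with an oblong grey rock block 46 (x) x 28 (y) x 15 mm cemented to the middle of its top (20 mm high in all); about 0.1 kg. Origin: centre of the plate's underside; x along the plate's length, z up. Either end may go to the end stop.
- disc_plate: A like carrier plate with a round rock disc, 38 mm across and 15 mm high, on it; lies in the tray; leave it. Origin: centre of the underside, x along the plate's length.
- chip_plate: A like carrier plate with a small square rock chip, 22 x 22 x 12 mm, on it; lies in the tray; leave it. Origin: centre of the underside, x along the plate's length.
- tray: Shallow fixed steel tray, 130 (x) x 270 (y) mm, floor 3 mm thick, rim 12 mm high, in which the three plates lie side by side along y, their lengths roughly along the tray's x, in any order. Origin: centre of the underside.
- stage: Fixed XY measuring stage; may change sides with the tray. Origin: on the bench under the seat; x away from the robot, across to the back rail; y along the rail. Black top plate 165 (x) x 190 (y) mm, upper face 50 mm above the bench, from 100 mm before (-x) to 65 mm behind the origin. Two micrometer heads stick out under it, to +x and -y, at most 113 and 128 mm from the origin.
- seat (a point): Where the centre of the loaded plate's underside belongs, on the stage's top face, when the plate's long edge touches the back rail and its end touches the end stop; axes as the stage's (x across to the back rail, y along the rail towards the end stop, z up), so the loaded plate's length lies along y.
- rail_mid (a point): Middle of the top edge of the back rail's inner face. Steel rail along the stage's y, 100 mm long, 10 mm thick, 7 mm high above the top face; its inner face is 25 mm to +x of the seat's centre.
- stop_mid (a point): Middle of the top edge of the end stop's inner face. Steel block at the rail's +y end, 7 mm high above the top face, 8 mm thick, from 7 to 25 mm to +x of the seat's centre; its inner face is 38 mm to +y of the seat's centre.
- pivot_top (a point): Top centre of the arm's upright pivot, 47 mm to -x and 62 mm to -y of the seat's centre: boss 18 mm across, 19.5 mm high above the top face.
- lamp_top (a point): Highest point of the small fixed spot lamp on a thin post at the stage plate's front +y corner, 88 mm to -x and 83 mm to +y of the seat's centre, 76 mm high above the top face; the lamp's barrel, 22 mm thick and 40 mm long, stays within 35 mm of the post.
- spring_arm (a joint): Angle of the sprung curved steel arm on the holder's -x side (bar up to 13 mm above the top face). 0 = at rest, tip pin across the plate's place; grows as the tip is drawn back to -x; 0.40 on the front edge of a seated plate; 1.05 fully back. No catch: the spring presses the tip towards the rail, with 4 N at rest, 5 N on a seated plate, which then takes up to 9 N to slide along the rail.
- tip_pin (a point): Centre of the top of the arm's tip pin: upright round steel pin, 10 mm in diameter, from 1 to 22 mm above the top face, 72 mm from the pivot; 15 mm taller than rail and stop, so a plate held level just above the rail can push it back. Its rubbing can hold up a plate that is let go before it lies on the stage. At rest 4 mm to -x and 4 mm to -y of the seat.
- gauge_stand: Bystander standing between stage and tray: dial gauge on a magnetic stand, blue base block 58 x 50 x 55 mm, column 12 mm thick to 205 mm high, gauge held out to +x; 1.4 kg. Origin: centre of the underside.
- jar: Bystander: closed white jar, 48 mm across, 85 mm high, 0.2 kg, also between stage and tray, nearer the robot. Origin: centre of the underside.
Things that resemble listed ones, but are neither listed nor needed, are in the scene too. What is shaped like the block_plate but pink is not meant.

How it is judged:
On the way, in this order (a step that is already met when the one before it is completed fails the run):
1. the block's plate is lifted out of the tray (z of block_plate in the frame of tray above 0.03 m), for 0.1 s.
2. the sprung arm is drawn back as far as the plate needs (value of joint spring_arm above 0.36 rad), for 0.1 s.
At the end, for the whole second after the job is handed in: The block's plate lies at rest, flat on the stage, within 2.5 mm of touching back rail and end stop and square within 0.04 rad, rock upward, the arm closed on its front edge (0.33 to 0.47 rad); other plates, jar and gauge stand are within 10 mm of where they were (x of block_plate in the frame of seat between -0.0025 and 0.0025 m and y of block_plate in the frame of seat between -0.0025 and 0.0025 m and z of block_plate in the frame of seat between -0.002 and 0.002 m and angle between the x axis of block_plate and the y axis of seat, either way round below 0.04 rad and angle between block_plate's own z axis and vertical below 0.04 rad and value of joint spring_arm between 0.33 and 0.47 rad and linear speed of block_plate below 0.01 m/s and distance of each of disc_plate, chip_plate, jar, gauge_stand from where it was at the start of the episode below 0.01 m).
It fails at once if another plate, the jar or the gauge stand is disturbed (moved more than 15 mm) (distance of any of disc_plate, chip_plate, jar, gauge_stand from where it was at the start of the episode above 0.015 m).
It also fails if it takes over 45 s, if anything falls off the work surface, if the arm or the gripper's body presses on something with over 40 N, if the wrist force passes 120 N, or if a joint passes its speed limit or range.

## Working session

There is one attempt and no reset: what is moved stays moved. The work goes in short steps, Python scripts to look and compute and a tool call to move; the robot and the scene stay as the last step left them, time stands still between calls to the robot, and variables do not carry over. Pictures are saved under pics/ and viewed, about 8 in all and at most 12, crops included, and the job is handed in when it is done.

Besides the shell and the picture viewer there is one more tool, called after "Emit:" by a JSON object that holds its "api" and its "payload", one argument or row to a line. play_rows: Moves the arm, as the interface text tells. Shift numbers are shares of 0.2 m and turn numbers shares of 90 degrees, none past 1 either way. Its arguments: {"type":"object","properties":{"motion":{"type":"array","items":{"type":"array","items":{"type":"number"}}},"squeeze":{"type":"number"}},"required":["motion"]}

```bash
mkdir -p pics
python3 - <<'E'
from bench import r,eyes,job
import cv2,numpy as np
s=r.read_state();print({k:np.round(v,3) for k,v in s.items()})
ims=[]
for c in ["side","top"]:
    p=eyes.camera(c);ims.append(p["image"])
    print(c,p["shot"],np.round(p["mtx"],1).tolist(),np.round(p["R"],4).tolist(),np.round(p["t"],4).tolist())
    for n in ["block_plate","disc_plate","chip_plate","tray","stage","seat","rail_mid","stop_mid","pivot_top","lamp_top","tip_pin","gauge_stand","jar"]:
        print(n,[(np.round(d["xy"],1).tolist(),round(float(d["p"]),2)) for d in eyes.landmark_of(p,n)[:4]])
cv2.imwrite("pics/a_side.png",cv2.resize(ims[0][:,:,::-1],(800,600)))
cv2.imwrite("pics/a_top.png",cv2.resize(ims[1][:,:,::-1],(800,600)))
E
```

```text
{'time': np.float64(0.0), 'joint_positions': array([ 1.12 ,  0.333, -0.065,  1.461,  0.022,  1.35 , -0.088]), 'joint_vel': array([ 0.   , -0.002,  0.001,  0.001,  0.001, -0.   ,  0.001]), 'joint_torque': array([-0.0000e+00, -6.2325e+01,  2.5000e-02, -3.8989e+01, -6.1000e-02,
        4.0000e-02,  0.0000e+00]), 'ee_pos': array([ 0.259, -0.568,  0.222]), 'eef_rot': array([ 0.977,  0.212, -0.   , -0.001]), 'ft_force': array([ 0.296,  0.499, -0.322]), 'torque': array([-0.046,  0.001,  0.06 ]), 'width': np.float64(0.088)}
side 1 [[409.1, 0.0, 248.5], [0.0, 409.1, 191.4], [0.0, 0.0, 1.0]] [[-0.871, -0.4913, -0.0006], [-0.2616, 0.4648, -0.8459], [0.4159, -0.7366, -0.5333]] [0.4499, 0.2195, 0.7845]
block_plate [([215.6, 263.6], 0.91), ([149.9, 239.3], 0.88), ([285.8, 289.4], 0.57)]
disc_plate [([152.3, 317.3], 0.84)]
chip_plate [([186.1, 286.7], 0.56)]
tray [([186.8, 288.1], 0.78)]
stage [([289.5, 182.2], 0.92)]
seat [([287.1, 169.0], 0.81), ([214.3, 263.2], 0.47), ([281.8, 165.5], 0.46)]
rail_mid [([289.1, 160.4], 0.77), ([291.0, 159.8], 0.62), ([273.3, 165.6], 0.16)]
stop_mid [([275.4, 166.
[... 233 characters left out ...]
 0.0, 1.0]] [[-0.0181, -0.9998, 0.0113], [-0.9951, 0.0169, -0.0979], [0.0976, -0.0131, -0.9951]] [0.0187, 0.5501, 1.0751]
block_plate [([195.5, 208.7], 0.93), ([202.4, 281.8], 0.92), ([194.6, 134.3], 0.83)]
disc_plate [([119.6, 206.8], 0.93), ([156.4, 208.9], 0.16)]
chip_plate [([159.1, 211.5], 0.95)]
tray [([263.7, 142.8], 0.72), ([155.9, 207.0], 0.59)]
stage [([357.5, 206.1], 0.7)]
seat [([365.0, 202.2], 0.81)]
rail_mid [([375.9, 193.9], 0.75)]
stop_mid [([358.1, 190.1], 0.95), ([318.0, 216.4], 0.35)]
pivot_top [([379.7, 237.8], 0.71)]
lamp_top [([317.6, 218.5], 0.87), ([117.0, 209.1], 0.23)]
tip_pin [([365.4, 205.8], 0.64)]
gauge_stand [([263.5, 147.4], 0.77)]
jar [([266.8, 231.5], 0.62)]
```

View pics/a_top.png

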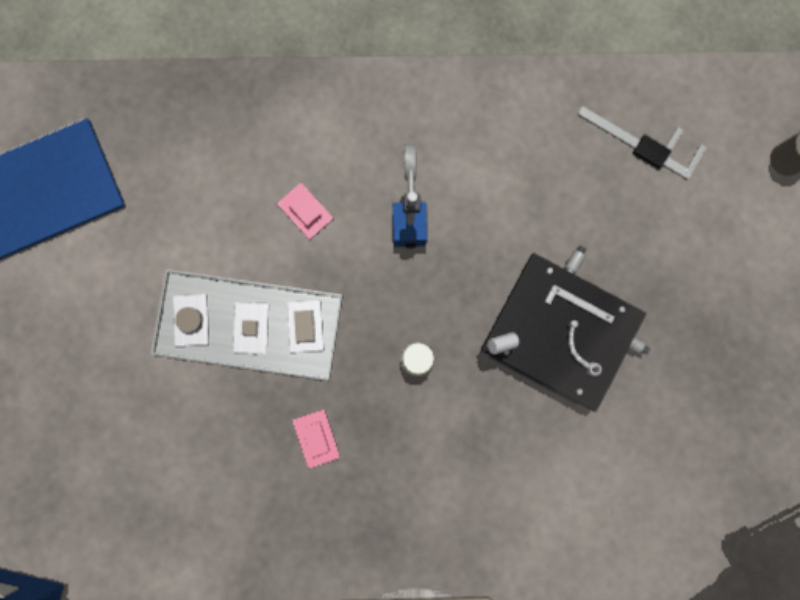

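View pics/a_side.png

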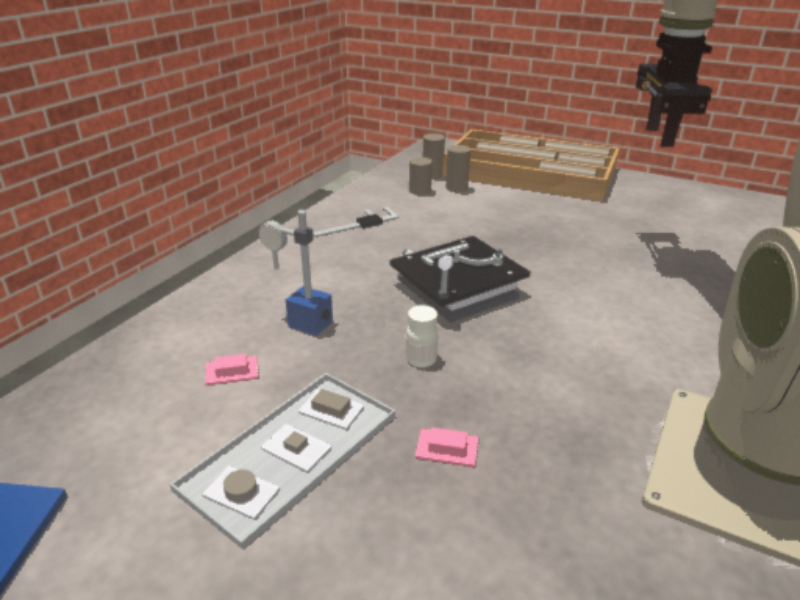

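The top picture shows the tray on the left, with the grey block plate at about (305,326) in the 800 px view. The stage is on the right at about (565,335) and turned, with its rail at (580,303), tip pin at (574,324) and pivot at (594,369). The lamp is at (503,343). The pink ones are decoys. Next I'll fit poses.

```bash
cat > h.py <<'E'
from bench import r,eyes,job
import numpy as np,cv2
from scipy.optimize import least_squares
from scipy.spatial.transform import Rotation as Ro
def bp(p,uv,z):
    d=np.linalg.inv(p["mtx"])@[uv[0],uv[1],1]; d=p["R"].T@d; c=-p["R"].T@p["t"]
    return c+d*(z-c[2])/d[2]
def pj(p,X):
    q=p["mtx"]@(p["R"]@np.asarray(X).T+p["t"][:,None]); return (q[:2]/q[2]).T
SP={"seat":(0,0,.05),"rail_mid":(.025,0,.057),"stop_mid":(.016,.038,.057),"pivot_top":(-.047,-.062,.0695),"lamp_top":(-.088,.083,.126),"tip_pin":(-.004,-.004,.072)}
def stage_pts(x,n): 
    c,s=np.cos(x[2]),np.sin(x[2]); P=np.array([SP[k] for k in n]); return np.c_[x[0]+c*P[:,0]-s*P[:,1],x[1]+s*P[:,0]+c*P[:,1],P[:,2]]
def fit_stage(pics,x0,skip=()):
    obs=[]
    for p in pics:
        for n in SP:
            if n in skip: continue
            o=[d for d in eyes.landmark_of(p,n) if d["p"]>.3]
            if o: obs.append((p,n,o))
    f=lambda x:np.concatenate([min((pj(p,stage_pts(x,[n]))[0]-d["xy"] for d in o),key=np.linalg.norm) for p,n,o in obs])
    s=least_squares(f,x0,loss="soft_l1",x_scale=[.01,.01,.05])
    for (p,n,o),e in zip(obs,f(s.x).reshape(-1,2)): print(n,p["shot"],np.round(e,1))
    return s.x
def rect(p,uv,z):
    """white plate outline around uv -> world centre, long-axis angle, size"""
    u,v=[int(round(a)) for a in uv]
    best=min((d for d in eyes.regions_of(p,"block_plate")),key=lambda d:np.hypot(*(np.array(d["xy"])-uv)))
    m=best["region"].astype(np.uint8)
    c=max(cv2.findContours(m,0,cv2.CHAIN_APPROX_NONE)[0],key=cv2.contourArea)
    W=np.array([bp(p,q[0],z)[:2] for q in c])
    (cx,cy),(w,h),a=cv2.minAreaRect((W*1000).astype(np.float32))
    if w<h: a+=90
    return cx,cy,w,h,(a+90)%180-90
def rows(Xt,th=None):
    """shift and turn fraction in tool axes to TCP Xt with jaws: tool x at world angle th, pointing down"""
    s=r.read_state(); R=Ro.from_quat(s["eef_rot"]); d=R.inv().apply(np.array(Xt)-s["ee_pos"])/.2
    xa=R.as_matrix()[:,0]; cur=np.arctan2(xa[1],xa[0])
    Rt=R if th is None else Ro.from_matrix(np.array([[np.cos(th),np.sin(th),0],[np.sin(th),-np.cos(th),0],[0,0,-1]]).T)
    return np.round(d,4),np.round((R.inv()*Rt).as_rotvec()/(np.pi/2),4),np.round(np.degrees(cur),2)
E
python3 - <<'E'
from h import *
a=eyes.camera("side");b=eyes.camera("top")
x0=[*bp(b,(365,202),.05)[:2],-.4]
for y in (-.4,-.1): 
  x=fit_stage([a,b],[x0[0],x0[1],y]);print(np.round(x,4),np.degrees(x[2]))
for p,uv in((b,(195.5,208.7)),(a,(215.6,263.6))): print(np.round(rect(p,uv,.008),1), bp(p,uv,.003))
for n,z in(("jar",0),("gauge_stand",0),("disc_plate",.003),("chip_plate",.003),("tray",0)):
  print(n,[np.round(bp(p,eyes.landmark_of(p,n)[0]["xy"],z)[:2],3) for p in(a,b)])
s=r.read_state();print(rows([.5,.1,.2],0))
E
```

```text
seat 3 [-0.9 -2.2]
rail_mid 3 [-4.7  1.2]
stop_mid 3 [ 2.3 -0.3]
pivot_top 3 [-4.7 -1.7]
lamp_top 3 [-2.6  0.4]
tip_pin 3 [-0.3  1.7]
seat 4 [2.  2.5]
rail_mid 4 [-1.3 -1.2]
stop_mid 4 [1.1 0.9]
pivot_top 4 [0.1 2.6]
lamp_top 4 [-1.2  0.8]
tip_pin 4 [ 3.3 -0.2]
[ 0.519  -0.2344 -0.5739] -32.881413609178196
seat 3 [-0.9 -2.2]
rail_mid 3 [-4.7  1.2]
stop_mid 3 [ 2.3 -0.3]
pivot_top 3 [-4.7 -1.7]
lamp_top 3 [-2.6  0.4]
tip_pin 3 [-0.3  1.7]
seat 4 [2.  2.5]
rail_mid 4 [-1.3 -1.2]
stop_mid 4 [1.1 0.9]
pivot_top 4 [0.1 2.6]
lamp_top 4 [-1.2  0.8]
tip_pin 4 [ 3.3 -0.2]
[ 0.519  -0.2344 -0.5739] -32.881412684415494
[520.3 158.4  78.3  50.4   3. ] [0.51996369 0.1586641  0.003     ]
[518.8 155.8  78.2  58.5   2.1] [0.51047209 0.15497134 0.003     ]
jar [array([ 0.48 , -0.017]), array([ 0.463, -0.007])]
gauge_stand [array([ 0.674, -0.01 ]), array([0.671, 0.001])]
disc_plate [array([ 0.665, -0.002]), array([0.532, 0.331])]
chip_plate [array([0.518, 0.237]), array([0.514, 0.241])]
tray [array([0.525, 0.238]), array([0.516, 0.25 ])]
(array([ 2.482 , -2.5429,  0.1128]), array([ 0.    , -0.    ,  0.2724]), np.float64(24.51))
```

Emit:
{"api": "play_rows", "payload": {
  "motion": [
    [0.27,-0.15,-0.1,0,0,0,100],
    [0.53,-0.31,-0.2,0,0,0,100],
    [0.79,-0.46,-0.3,0,0,-0.1,100],
    [0.79,-0.46,-0.3,0,0,-0.2,100]
  ]
}}

```text
time: 3.8
ee_pos: [0.369, -0.4156, 0.2849]
eef_rot: [0.93, 0.368, 0.001, 0.001]
ft_force: [-1.4, -0.9, -0.3]
width: 0.087
```

Run:
```python
from h import *
s=r.read_state();w=eyes.camera("wrist");R=Ro.from_quat(s["eef_rot"])
print(s["ee_pos"],"cam in tool",R.inv().apply(-w["R"].T@w["t"]-s["ee_pos"]),"view dir tool",R.inv().apply(w["R"][2]),"right",R.inv().apply(w["R"][0]),w["mtx"][0,0])
print(rows([.47,-.27,.3],np.radians(60)))
```

```text
[ 0.36904433 -0.41560852  0.28486621] cam in tool [ 0.07330019  0.00031698 -0.16064814] view dir tool [-2.62747790e-01  8.65633881e-04  9.64864161e-01] right [-5.93194263e-04  9.99999264e-01 -1.05869175e-03] 277.5817679474619
(array([ 0.8783, -0.1796, -0.0797]), array([ 1.50e-03, -1.00e-04, -1.83e-01]), np.float64(43.53))
```

Emit:
{"api": "play_rows", "payload": {
  "motion": [
    [0.25,-0.04,0.1,0,0,-0.06,100],
    [0.5,-0.08,0.2,0,0,-0.12,100],
    [0.75,-0.12,0.3,0,0,-0.18,100],
    [0.99,-0.15,0.37,0,0,-0.18,100],
    [0.99,-0.15,0.37,0,0,-0.18,100]
  ]
}}

```text
time: 4.47
ee_pos: [0.492, -0.2599, 0.2071]
eef_rot: [0.871, 0.492, 0.0, -0.001]
ft_force: [-0.6, -1.2, 0.2]
width: 0.0873
```

Run:
```python
from h import *
w=eyes.camera("wrist")
x=fit_stage([w],[.519,-.234,-.53]);print(np.round(x,4),np.degrees(x[2]))
im=w["image"][:,:,::-1].copy();np.savez("w1",**{k:w[k] for k in("image","mtx","R","t")})
im=cv2.resize(im,(800,600),interpolation=cv2.INTER_CUBIC)
for q in pj(w,stage_pts(x,list(SP))): cv2.circle(im,tuple(int(round(a*1.5625)) for a in q),3,(0,0,255),1)
cv2.imwrite("pics/w1.png",im)
print(r.read_state()["ee_pos"],r.read_state()["time"])
```

```text
seat 6 [-0.  -0.3]
rail_mid 6 [-0.4 -2.8]
stop_mid 6 [ 1.2 -1.5]
pivot_top 6 [-5.8  3.1]
lamp_top 6 [0.5 0.4]
tip_pin 6 [-0.   0.7]
[ 0.5183 -0.2345 -0.5304] -30.38969875995681
[ 0.49003489 -0.26476847  0.2088345 ] 4.825
```

View pics/w1.png

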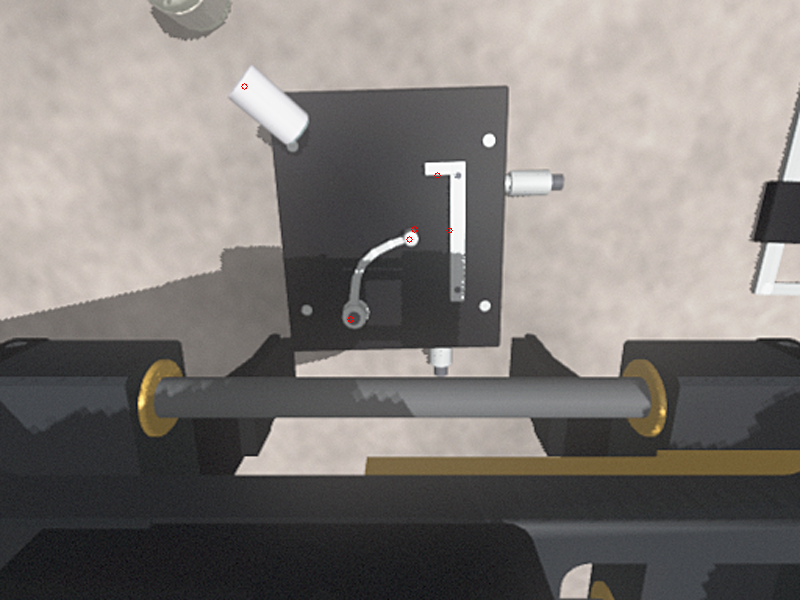

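The fit lies close, with the rail at columns 450–466 and rows 161–300 and the pin at (411,238). The pivot is a few px off, so I'll refine with hand-read corners.

Run:
```python
from h import *
w=dict(np.load("w1.npz"))
C=[((452,176),(25,38,57)),((425,176),(7,38,57)),((450,301),(25,-54,57)),((466,300),(35,-54,57)),((466,161),(35,46,57)),((425,163),(7,46,57)),((354,314),(-47,-62,69.5)),((411,238),(-4,-4,72)),
((508,86),(65,95,50)),((499,346),(65,-95,50)),((291,349),(-100,-95,50)),((270,93),(-100,95,50))]
uv=np.array([c[0] for c in C])/1.5625;P=np.array([c[1] for c in C])/1e3
def W(x):
    c,s=np.cos(x[2]),np.sin(x[2]);return np.c_[x[0]+c*P[:,0]-s*P[:,1],x[1]+s*P[:,0]+c*P[:,1],P[:,2]]
f=lambda x:(pj(w,W(x))-uv).ravel()
s=least_squares(f,[.518,-.2345,-.53],loss="soft_l1",x_scale=[.01,.01,.05])
print(np.round(s.x,4),np.degrees(s.x[2]));print(np.round(f(s.x).reshape(-1,2)*1.56,1).tolist())
for d in(0,):
    print(rows([.44,.155,.2],np.radians(93)))
```

```text
[ 0.5199 -0.2351 -0.5202] -29.804649002542664
[[-0.5, -2.1], [0.5, -1.5], [0.7, 0.7], [-1.9, 1.4], [0.2, 0.4], [0.4, -0.6], [-0.9, 5.3], [0.1, 0.5], [2.5, -1.6], [1.4, 2.1], [-0.1, 3.6], [-4.6, -2.2]]
(array([ 1.6603, -1.3081,  0.0429]), array([ 3.000e-04,  3.000e-04, -3.826e-01]), np.float64(58.56))
```

Emit:
{"api": "play_rows", "payload": {
  "motion": [
    [0.25,-0.15,0,0,0,0,100],
    [0.5,-0.31,0,0,0,0,100],
    [0.75,-0.46,0,0,0,0,100],
    [0.95,-0.58,0,0,0,0,100]
  ]
}}

```text
time: 5.32
ee_pos: [0.4899, -0.0392, 0.209]
eef_rot: [0.872, 0.49, 0.0, 0.0]
ft_force: [0.6, -0.2, 0.6]
width: 0.087
```

Emit:
{"api": "play_rows", "payload": {
  "motion": [
    [0.2,-0.13,0,0,0,-0.1,80],
    [0.45,-0.28,0,0,0,-0.2,80],
    [0.65,-0.4,0,0,0,-0.3,80],
    [0.82,-0.5,0,0,0,-0.38,80],
    [0.82,-0.5,0,0,0,-0.38,80]
  ]
}}

```text
time: 5.95
ee_pos: [0.4894, 0.154, 0.2089]
eef_rot: [0.687, 0.727, 0.001, -0.0]
ft_force: [-0.6, -0.7, -0.3]
width: 0.0698
```

Run:
```python
from h import *
w=eyes.camera("wrist");s=r.read_state();print(s["ee_pos"],s["time"])
for d in eyes.landmark_of(w,"block_plate"): print(d["p"],np.round(d["xy"]),np.round(bp(w,d["xy"],.003),4))
uv=pj(w,[[.520,.158,.003]])[0];print(uv,np.round(rect(w,uv,.008),1))
im=w["image"][:,:,::-1].copy();np.savez("w2",**{k:w[k] for k in("image","mtx","R","t")})
cv2.imwrite("pics/w2.png",cv2.resize(im,(800,600),interpolation=cv2.INTER_CUBIC))
```

```text
[0.48983617 0.15169782 0.20868321] 6.0
0.95 [153. 170.] [0.3519 0.143  0.003 ]
0.89 [280. 164.] [0.521  0.1605 0.003 ]
0.65 [412. 171.] [0.6991 0.1619 0.003 ]
[278.73054052 166.31407574] [522.9 159.5  75.9  51.5   4.3]
```

View pics/w2.png

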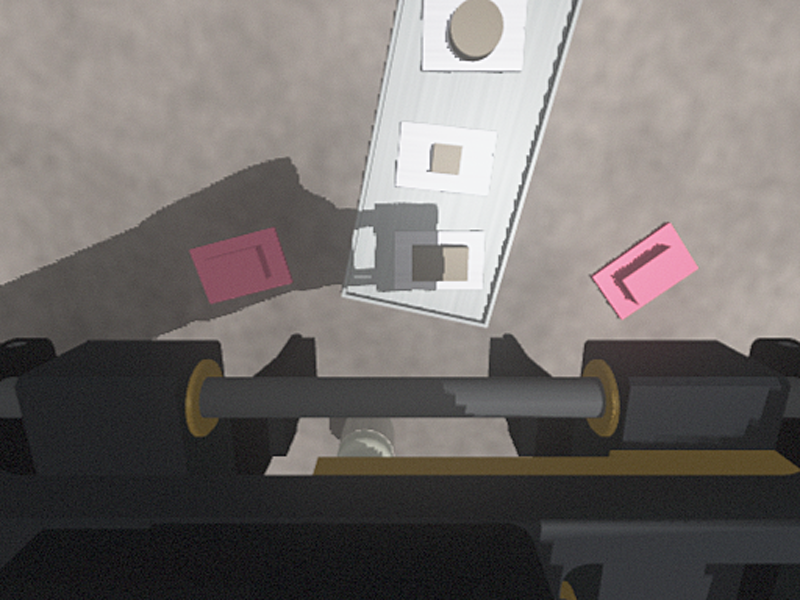

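Emit:
{"api": "play_rows", "payload": {
  "motion": [
    [0.03,0.16,0.2,0,0,0,80],
    [0.03,0.16,0.5,0,0,0,80],
    [0.03,0.16,0.75,0,0,0,80],
    [0.03,0.16,0.8,0,0,0,80],
    [0.03,0.16,0.8,0,0,0,80]
  ]
}}

```text
time: 6.72
ee_pos: [0.5221, 0.1581, 0.0495]
eef_rot: [0.689, 0.724, 0.0, 0.0]
ft_force: [0.0, 0.2, 0.6]
width: 0.0699
```

Run:
```python
from h import *
w2=dict(np.load("w2.npz"));print(bp(w2,(281.6,167.7),.023))
w=eyes.camera("wrist");s=r.read_state();print(s["ee_pos"],s["time"],rows([.521,.159,.0125]))
im=w["image"][:,:,::-1].copy()
# mark projected pad line at block mid height under TCP
cv2.imwrite("pics/w3.png",cv2.resize(im,(800,600),interpolation=cv2.INTER_CUBIC))
```

```text
[0.52195201 0.16014246 0.023     ]
[0.52279827 0.15857339 0.05041299] 6.775 (array([ 0.0025, -0.0093,  0.1895]), array([0., 0., 0.]), np.float64(92.84))
```

View pics/w3.png

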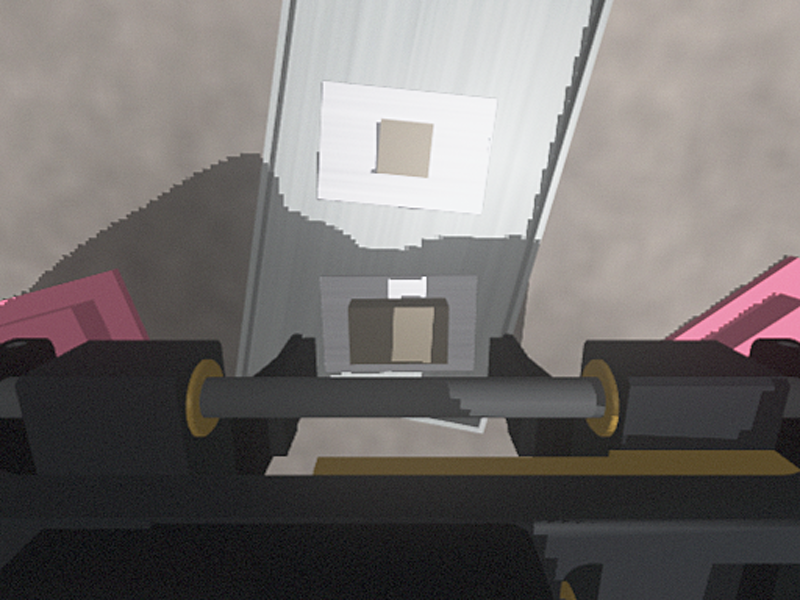

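The block is centred between the fingers (348–448 against 316–490) and square. I'll descend and grip.

Emit:
{"api": "play_rows", "payload": {
  "motion": [
    [0,-0.005,0.1,0,0,0,75],
    [0,-0.005,0.19,0,0,0,75],
    [0,-0.005,0.193,0,0,0,60]
  ],
  "squeeze": 25
}}

```text
time: 7.15
ee_pos: [0.5203, 0.1587, 0.009]
eef_rot: [0.689, 0.725, -0.0, -0.0]
ft_force: [0.9, 0.4, 0.1]
width: 0.0611
```

Emit:
{"api": "play_rows", "payload": {
  "motion": [
    [0,0,0,0,0,0,30],
    [0,0,0,0,0,0,30],
    [0,0,0,0,0,0,30],
    [0,0,0,0,0,0,30]
  ],
  "squeeze": 25
}}

```text
time: 7.65
ee_pos: [0.5204, 0.1586, 0.0099]
eef_rot: [0.689, 0.725, -0.0, 0.0]
ft_force: [-0.4, -0.3, -1.3]
width: 0.0456
```

Emit:
{"api": "play_rows", "payload": {
  "motion": [
    [0,0,-0.05,0,0,0,30],
    [0,0,-0.25,0,0,0,30],
    [0,0,-0.55,0,0,0,30],
    [0,0,-0.8,0,0,0,30],
    [0,0,-0.8,0,0,0,30]
  ]
}}

```text
time: 8.28
ee_pos: [0.5226, 0.1598, 0.1747]
eef_rot: [0.689, 0.725, 0.003, 0.002]
ft_force: [0.4, -0.8, -1.8]
width: 0.0458
```

Run:
```python
from h import *
w=eyes.camera("wrist");s=r.read_state();print(s["ee_pos"],s["time"],s["width"],s["ft_force"])
x=np.array([.5195,-.235]);y=-np.radians(30);ex=np.array([np.cos(y),np.sin(y)])
print("hover 60mm behind+", rows([*(x+.035*ex),.17],np.radians(150)),x+.035*ex)
cv2.imwrite("pics/w4.png",w["image"][:,:,::-1])
```

```text
[0.52143124 0.15910216 0.17207359] 8.325 0.04574919383109916 [ 0.00526877 -0.63184979 -2.7072763 ]
hover 60mm behind+ (array([-2.0626,  0.0372,  0.0104]), array([ 0.0023,  0.0012, -0.6343]), np.float64(92.91)) [ 0.54981089 -0.2525    ]
```

View pics/w4.png

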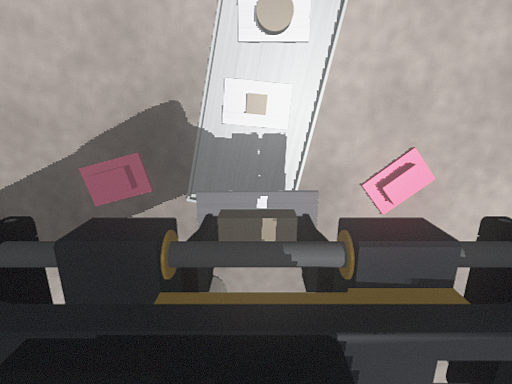

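Lifted and held level. Next I carry it over to the stage.

Emit:
{"api": "play_rows", "payload": {
  "motion": [
    [-0.2,0,0,0,0,0,30],
    [-0.48,0,0,0,0,0,30],
    [-0.76,0,0,0,0,0,30],
    [-1.0,0,0,0,0,0,30]
  ]
}}

```text
time: 8.82
ee_pos: [0.5297, -0.0434, 0.1687]
eef_rot: [0.689, 0.724, -0.001, -0.001]
ft_force: [0.3, 0.9, -1.4]
width: 0.0459
```

Emit:
{"api": "play_rows", "payload": {
  "motion": [
    [-0.2,0.01,0,0,0,-0.11,30],
    [-0.45,0.02,0,0,0,-0.22,30],
    [-0.7,0.03,0,0,0,-0.33,30],
    [-0.9,0.04,0,0,0,-0.44,30],
    [-1.0,0.04,0,0,0,-0.55,30]
  ]
}}

```text
time: 9.45
ee_pos: [0.5476, -0.2429, 0.1681]
eef_rot: [0.321, 0.947, -0.0, -0.001]
ft_force: [-0.4, 0.7, -1.3]
width: 0.0457
```

```bash
cat >> h.py <<'E'
def avg(n=1):
    s=r.read_state(); return s
def stg(dx,dy,z,S=(.5195,-.235,-.5236)):
    c,s=np.cos(S[2]),np.sin(S[2]); return [S[0]+c*dx-s*dy,S[1]+s*dx+c*dy,z]
E
python3 - <<'E'
from h import *
s=r.read_state();print(s["ee_pos"],s["time"],rows(stg(.035,-.002,.12),np.radians(150)))
E
```

```text
[ 0.54757577 -0.24291143  0.16813454] 9.45 (array([-0.0399, -0.041 ,  0.2406]), array([-0.0005, -0.0016, -0.0824]), np.float64(142.58))
```

Emit:
{"api": "play_rows", "payload": {
  "motion": [
    [-0.04,-0.04,0.1,0,0,-0.08,30],
    [-0.04,-0.04,0.24,0,0,-0.08,30],
    [-0.04,-0.04,0.24,0,0,-0.08,30]
  ]
}}

```text
time: 9.82
ee_pos: [0.5482, -0.2509, 0.1188]
eef_rot: [0.262, 0.965, 0.001, -0.003]
ft_force: [-0.5, 0.8, -1.0]
width: 0.0459
```

Run:
```python
from h import *
s=r.read_state();print(s["ee_pos"],s["time"],rows(stg(.035,-.002,.12),np.radians(150)))
w=eyes.camera("wrist");b=eyes.camera("top");np.savez("w5",**{k:w[k] for k in("image","mtx","R","t")})
im=cv2.resize(w["image"][:300,:,::-1],(800,469),interpolation=cv2.INTER_CUBIC)
cv2.imwrite("pics/w5.png",im)
```

```text
[ 0.54816637 -0.25085042  0.11879601] 9.825 (array([-0.0113, -0.013 , -0.0061]), array([-0.0002, -0.0038, -0.0044]), np.float64(149.61))
```

View pics/w5.png

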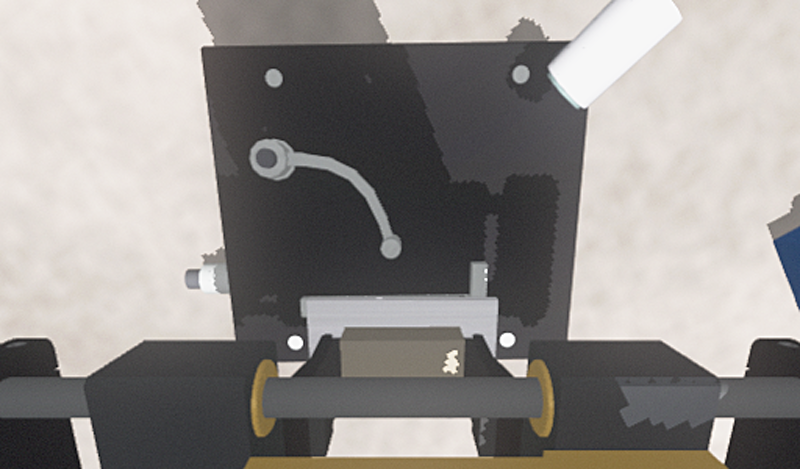

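Run:
```python
from h import *
w=dict(np.load("w5.npz"))
C=[((471,262),(7,38,57)),((488,262),(7,46,57)),((271,159),(-47,-62,69.5)),((391,246),(-4,-4,72)),((203,47),(-100,-95,50)),((546,42),None)]
C=C[:5]
uv=np.array([c[0] for c in C])/1.5625;P=np.array([c[1] for c in C])/1e3
def W(x):
    c,s=np.cos(x[2]),np.sin(x[2]);return np.c_[x[0]+c*P[:,0]-s*P[:,1],x[1]+s*P[:,0]+c*P[:,1],P[:,2]]
f=lambda x:(pj(w,W(x))-uv).ravel()
s=least_squares(f,[.518,-.2345,-.53],loss="soft_l1",x_scale=[.01,.01,.05])
print(np.round(s.x,4),np.degrees(s.x[2]));print(np.round(f(s.x).reshape(-1,2)*1.56,1).tolist())
# plate: front top edge corners at (307,301?),(497,299) z=TCPz-.008+.005
z=.1188-.003
for q in((302,297),(498,298)): print(bp(w,np.array(q)/1.5625,z))
for q in((203,47),(546,42)): print(bp(w,np.array(q)/1.5625,.05))
```

```text
[ 0.52   -0.2334 -0.5077] -29.087226128377285
[[2.9, 0.8], [1.2, 0.5], [-6.4, -0.7], [1.2, 2.3], [-6.7, -1.7]]
[ 0.50762674 -0.27100502  0.1158    ]
[ 0.54695612 -0.20484328  0.1158    ]
[ 0.38865086 -0.26552763  0.05      ]
[ 0.46947898 -0.12372636  0.05      ]
```

Emit:
{"api": "play_rows", "payload": {
  "motion": [
    [0,-0.01,0.15,0,0,0,30],
    [0,-0.01,0.245,0,0,0,30],
    [0,-0.01,0.255,0,0,0,30],
    [0,-0.01,0.255,0,0,0,30]
  ]
}}

```text
time: 10.42
ee_pos: [0.5498, -0.2533, 0.0718]
eef_rot: [0.262, 0.965, -0.0, 0.0]
ft_force: [0.7, -1.0, -0.8]
width: 0.0459
```

Run:
```python
from h import *
Z=[];F=[]
for c in ("side","side","side","side"):
    p=eyes.camera(c);s=r.read_state();Z.append(s["ee_pos"]);F.append(s["ft_force"])
print(np.round(Z,4),np.round(F,1),s["time"])
# height of the pin: joint landmark; side picture crop
m=cv2.resize(p["image"][130:220,230:350,::-1],(800,600),interpolation=cv2.INTER_CUBIC);cv2.imwrite("pics/s1.png",m)
```

```text
[[ 0.55   -0.2533  0.072 ]
 [ 0.55   -0.2534  0.0721]
 [ 0.5499 -0.2534  0.072 ]
 [ 0.5498 -0.2534  0.0718]] [[ 0.   0.3 -1.5]
 [ 0.6  0.1 -1.8]
 [-0.5  0.9 -1.2]
 [ 0.3  0.  -2. ]] 10.625
```

View pics/s1.png

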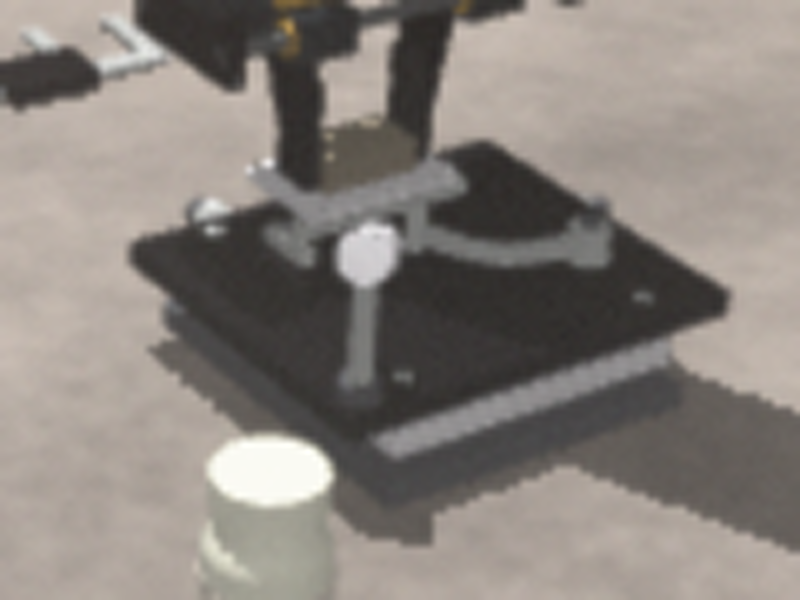

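The plate hovers behind the pin, with its underside about 15 mm above the stage face. I'll lower 4.5 mm and then push the pin back.

Emit:
{"api": "play_rows", "payload": {
  "motion": [
    [0,0,0.023,0,0,0,30],
    [0,0,0.023,0,0,0,30],
    [0.03,0,0.023,0,0,0,30],
    [0.06,0,0.023,0,0,0,30],
    [0.09,0,0.023,0,0,0,30]
  ],
  "squeeze": 40
}}

```text
time: 11.25
ee_pos: [0.5363, -0.2436, 0.0676]
eef_rot: [0.262, 0.965, 0.001, 0.003]
ft_force: [11.0, -0.0, -1.3]
width: 0.0459
```

Emit:
{"api": "play_rows", "payload": {
  "motion": [
    [0.03,0,0,0,0,0,30],
    [0.06,0,0,0,0,0,30],
    [0.095,0,0,0,0,0,30],
    [0.095,0,0,0,0,0,30],
    [0.095,0,0,0,0,0,30]
  ]
}}

```text
time: 11.88
ee_pos: [0.5192, -0.2346, 0.0676]
eef_rot: [0.262, 0.965, 0.0, 0.002]
ft_force: [6.5, -0.5, 0.1]
width: 0.0461
```

```bash
cat >> h.py <<'E'
def rel(S=(.5197,-.2345,-.5236)):
    s=r.read_state();d=s["ee_pos"]-[S[0],S[1],0];c,n=np.cos(S[2]),np.sin(S[2]);F=s["ft_force"]
    g=lambda v:np.round([c*v[0]+n*v[1],-n*v[0]+c*v[1],v[2]],4)
    print("pos",g(d),"F",g(F),"t",round(s["time"],2),"w",s["width"],"yaw",2*np.degrees(np.arctan2(s["eef_rot"][1],s["eef_rot"][0])))
E
python3 - <<'E'
from h import *
w=eyes.camera("wrist");rel()
cv2.imwrite("pics/w6.png",cv2.resize(w["image"][100:260,100:400,::-1],(800,427),interpolation=cv2.INTER_CUBIC))
E
```

```text
pos [-0.0004 -0.0003  0.0676] F [ 5.7371  1.3372 -0.6443] t 11.93 w 0.04570869901536803 yaw 149.63116396801138
```

View pics/w6.png

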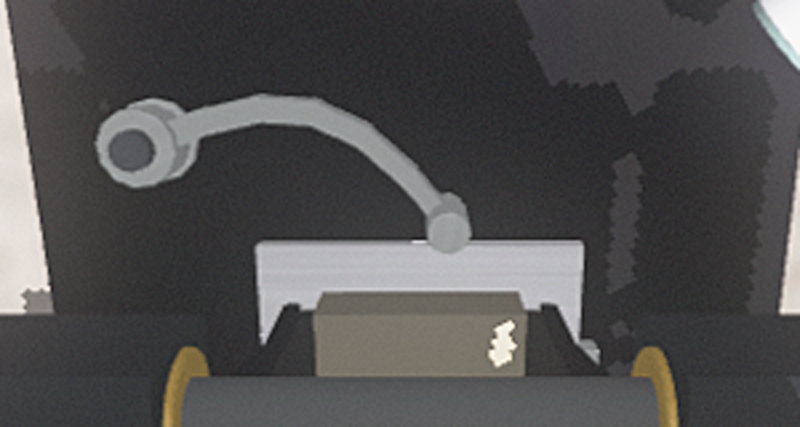

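The pin sits at (449,228) on the plate's front edge, force about 6 N. It and the stop edge near (600,350) suggest the plate is about 1.5 mm too far to +y. I'll back off in y and x, then lower.

Emit:
{"api": "play_rows", "payload": {
  "motion": [
    [0.005,-0.009,0,0,0,0,30],
    [0.01,-0.018,0,0,0,0,30],
    [0.01,-0.018,0.02,0,0,0,30],
    [0.01,-0.018,0.04,0,0,0,30],
    [0.01,-0.018,0.04,0,0,0,30]
  ]
}}

```text
time: 12.55
ee_pos: [0.5151, -0.237, 0.0591]
eef_rot: [0.262, 0.965, -0.0, 0.002]
ft_force: [4.9, -1.8, -1.2]
width: 0.0454
```

```bash
python3 -c "
from h import *
rel()"
```

```text
pos [-0.0027 -0.0045  0.0591] F [ 5.1166  0.8797 -1.1689] t 12.55 w 0.04540683599214769 yaw 149.60430588276526
```

Emit:
{"api": "play_rows", "payload": {
  "motion": [
    [0,0,0.006,0,0,0,30],
    [0,0,0.012,0,0,0,30],
    [0,0,0.012,0,0,0,30]
  ]
}}

```text
time: 12.92
ee_pos: [0.5152, -0.2373, 0.0571]
eef_rot: [0.262, 0.965, -0.0, 0.002]
ft_force: [4.2, -2.4, 0.5]
width: 0.0456
```

```bash
python3 -c "
from h import *
rel();eyes.camera('top');rel()"
```

```text
pos [-0.0025 -0.0047  0.0571] F [4.8442 0.0775 0.4572] t 12.93 w 0.04556340206325957 yaw 149.5965501668338
pos [-0.0025 -0.0047  0.0571] F [ 5.0642 -0.0603  0.0901] t 12.97 w 0.04529312652128262 yaw 149.59960540865788
```

Emit:
{"api": "play_rows", "payload": {
  "motion": [
    [0,0,0.004,0,0,0,30],
    [0,0,0.008,0,0,0,30],
    [0,0,0.008,0,0,0,30]
  ]
}}

```text
time: 13.35
ee_pos: [0.5153, -0.2373, 0.0567]
eef_rot: [0.262, 0.965, -0.001, 0.002]
ft_force: [-0.9, -0.8, 14.3]
width: 0.0456
```

```bash
python3 -c "
from h import *
rel()"
```

```text
pos [-0.0024 -0.0046  0.0567] F [-0.3396 -1.1668 14.2562] t 13.35 w 0.045609128785486265 yaw 149.60250683237967
```

Contact with the stage at 14 N. I'll ease off, then slide +y towards the stop.

Emit:
{"api": "play_rows", "payload": {
  "motion": [
    [0,0,-0.004,0,0,0,30],
    [0,0.008,-0.004,0,0,0,30],
    [0,0.016,-0.004,0,0,0,30],
    [0,0.016,-0.004,0,0,0,30]
  ]
}}

```text
time: 13.85
ee_pos: [0.5159, -0.2368, 0.0568]
eef_rot: [0.263, 0.965, -0.002, 0.002]
ft_force: [-0.7, -7.8, 10.0]
width: 0.0455
```

```bash
python3 -c "
from h import *
rel()"
```

```text
pos [-0.0022 -0.0039  0.0568] F [ 3.3034 -7.1259 10.0069] t 13.85 w 0.04553744237346119 yaw 149.49303924415443
```

Emit:
{"api": "play_rows", "payload": {
  "motion": [
    [0,0,-0.006,0,0,0,30],
    [0,0.005,-0.006,0,0,0,30],
    [0,0.01,-0.006,0,0,0,30],
    [0,0.01,-0.006,0,0,0,30]
  ]
}}

```text
time: 14.35
ee_pos: [0.5165, -0.2337, 0.0568]
eef_rot: [0.263, 0.965, -0.001, 0.001]
ft_force: [4.1, -4.9, 1.3]
width: 0.0455
```

Run:
```python
from h import *
w=eyes.camera("wrist");rel()
cv2.imwrite("pics/w7.png",cv2.resize(w["image"][100:260,100:400,::-1],(800,427),interpolation=cv2.INTER_CUBIC))
```

```text
pos [-0.0032 -0.0009  0.0569] F [ 4.8142 -3.9172  0.7583] t 14.4 w 0.04548628268559688 yaw 149.54936613969664
```

View pics/w7.png

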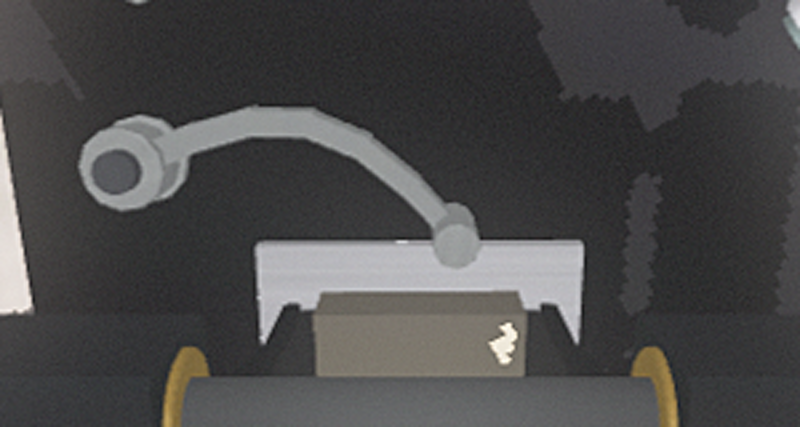

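It slid 3 mm with pin friction only. I'll keep pushing +y until the force builds.

Emit:
{"api": "play_rows", "payload": {
  "motion": [
    [0,0.004,0,0,0,0,30],
    [0,0.008,0,0,0,0,30],
    [0,0.008,0,0,0,0,30]
  ]
}}

```text
time: 14.78
ee_pos: [0.5165, -0.2336, 0.0569]
eef_rot: [0.263, 0.965, -0.002, 0.0]
ft_force: [-1.9, -9.4, 3.5]
width: 0.0456
```

```bash
python3 -c "
from h import *
rel()"
```

```text
pos [-0.0032 -0.0008  0.0569] F [ 3.0725 -9.0601  3.4936] t 14.78 w 0.04557766229634788 yaw 149.4873220499858
```

Emit:
{"api": "play_rows", "payload": {
  "motion": [
    [0,0.006,0,0,0,0,30],
    [0,0.012,0,0,0,0,30],
    [0,0.012,0,0,0,0,30]
  ]
}}

```text
time: 15.15
ee_pos: [0.5166, -0.2335, 0.0569]
eef_rot: [0.264, 0.965, -0.003, -0.0]
ft_force: [-5.5, -14.4, 7.4]
width: 0.0455
```

```bash
python3 -c "
from h import *
rel()"
```

```text
pos [-0.0032 -0.0007  0.0569] F [  2.4429 -15.2284   7.3517] t 15.15 w 0.04545154051055054 yaw 149.3857002699416
```

Firm stop at 15 N. Next I go +x to the rail, keeping some y preload.

Emit:
{"api": "play_rows", "payload": {
  "motion": [
    [-0.005,-0.006,-0.002,0,0,0,30],
    [-0.01,-0.006,-0.002,0,0,0,30],
    [-0.015,-0.006,-0.002,0,0,0,30],
    [-0.02,-0.006,-0.002,0,0,0,30],
    [-0.02,-0.006,-0.002,0,0,0,30]
  ]
}}

```text
time: 15.78
ee_pos: [0.5177, -0.2343, 0.0569]
eef_rot: [0.263, 0.965, -0.002, -0.003]
ft_force: [-15.3, -5.6, 14.1]
width: 0.0455
```

```bash
python3 -c "
from h import *
rel()"
```

```text
pos [-0.0018 -0.0008  0.0569] F [-10.4266 -12.4549  14.0702] t 15.78 w 0.04550286396703474 yaw 149.4768329950167
```

Rail contact: Fx went from +2 to −10. I'll ease the preloads, then open a little and check.

Emit:
{"api": "play_rows", "payload": {
  "motion": [
    [0.006,-0.006,0,0,0,0,30],
    [0.01,-0.012,-0.002,0,0,0,30],
    [0.01,-0.012,-0.002,0,0,0,30]
  ],
  "squeeze": 15
}}

```text
time: 16.15
ee_pos: [0.5175, -0.2344, 0.057]
eef_rot: [0.263, 0.965, -0.001, -0.0]
ft_force: [1.7, -6.3, -1.5]
width: 0.0457
```

```bash
python3 -c "
from h import *
rel()"
```

```text
pos [-0.0019 -0.001   0.057 ] F [ 4.6047 -4.5699 -1.5229] t 16.15 w 0.04571455618676222 yaw 149.5346576596177
```

Emit:
{"api": "play_rows", "payload": {
  "motion": [
    [-0.005,0,0.003,0,0,0,30],
    [-0.005,0,0.003,0,0,0,30],
    [-0.005,0,0.003,0,0,0,55],
    [-0.005,0,0.003,0,0,0,55]
  ]
}}

```text
time: 16.65
ee_pos: [0.5184, -0.2339, 0.0564]
eef_rot: [0.262, 0.965, -0.0, -0.001]
ft_force: [-4.0, -3.7, 3.8]
width: 0.0477
```

```bash
python3 -c "
from h import *
rel()"
```

```text
pos [-0.0015 -0.0001  0.0564] F [-1.6125 -5.2178  3.8338] t 16.65 w 0.04766425353379653 yaw 149.577480578488
```

Emit:
{"api": "play_rows", "payload": {
  "motion": [
    [0,-0.005,0,0,0,0,56],
    [0,-0.005,-0.02,0,0,0,57],
    [0,-0.005,-0.04,0,0,0,60],
    [0,-0.005,-0.07,0,0,0,65],
    [0,-0.005,-0.1,0,0,0,75]
  ]
}}

```text
time: 17.27
ee_pos: [0.5189, -0.2341, 0.0771]
eef_rot: [0.262, 0.965, 0.0, 0.0]
ft_force: [0.6, -0.2, 0.3]
width: 0.0599
```

Emit:
{"api": "play_rows", "payload": {
  "motion": [
    [0,0,-0.1,0,0,0,80],
    [-0.1,0,-0.35,0,0,0,80],
    [-0.25,0,-0.5,0,0,0,80],
    [-0.25,0,-0.5,0,0,0,80]
  ]
}}

```text
time: 17.77
ee_pos: [0.5643, -0.2606, 0.1802]
eef_rot: [0.262, 0.965, -0.0, 0.003]
ft_force: [-0.7, -0.5, 0.5]
width: 0.0696
```

Run:
```python
from h import *
w=eyes.camera("wrist");rel();np.savez("w8",**{k:w[k] for k in("image","mtx","R","t")})
cv2.imwrite("pics/w8.png",cv2.resize(w["image"][0:225,100:400,::-1],(800,600),interpolation=cv2.INTER_CUBIC))
```

```text
pos [ 0.0498 -0.0003  0.1782] F [-0.5826 -0.0579 -1.6187] t 17.82 w 0.06944492929735713 yaw 149.60164233899354
```

View pics/w8.png

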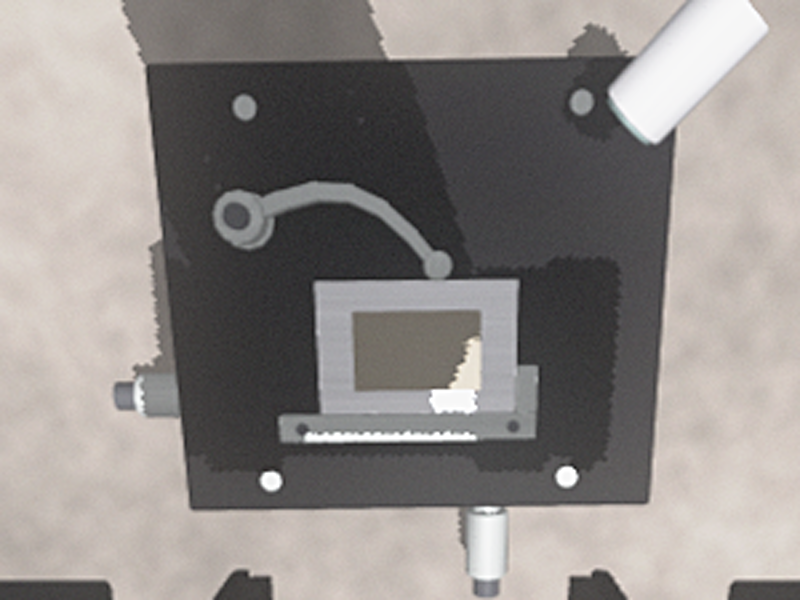

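The last picture shows the plate flat. Its long edge meets the rail at row 413, its end meets the stop at column ~516, and the pin at (437,266) is on the front edge. I'll check the bystanders before closing the job.

Run:
```python
from h import *
w=dict(np.load("w8.npz"));k=lambda q,z:bp(w,np.array([100+q[0]/2.667,q[1]/2.667]),z)
P=[k(q,.055) for q in((315,281),(519,280),(516,413))];d=(P[1]-P[0])[:2]
print("plate angle",np.degrees(np.arctan2(d[1],d[0])),"len",np.hypot(*d),"width",np.hypot(*(P[2]-P[1])[:2]))
a=k((280,416),.057);b=k((515,416),.057);print("rail angle",np.degrees(np.arctan2(b[1]-a[1],b[0]-a[0])))
pin=k((437,266),.072);piv=k((236,217),.0695);v=(pin-piv)[:2]
print("arm angle",np.arctan2(v[1],v[0])+.5236-np.arctan2(58,43),np.hypot(*v))
p=eyes.camera("top")
for n in("disc_plate","chip_plate","jar","gauge_stand"):print(n,[np.round(o["xy"],1) for o in eyes.landmark_of(p,n)[:2]])
```

```text
plate angle 59.80280110313553 len 0.07542041678503672 width 0.04942452954385282
rail angle 59.52223593142667
arm angle 0.4003619267262378 0.0708929116948295
disc_plate [array([117.6, 203.7])]
chip_plate [array([157.7, 211. ])]
jar [array([262.4, 229.4])]
gauge_stand [array([260.8, 142.6])]
```

```bash
python3 -c "
from bench import job
print(job.close_job())"
```

```text
the job is handed in; nothing more can be done
None
```

The block plate is loaded in the slide holder and I handed the job in at about 18 s; no verdict was reported.

**What I did:** I gripped the rock block at its ends and lifted the plate out of the tray. From above the rail, I used the plate's front edge to push the tip pin back. I then lowered the plate onto the stage, slid it to the end stop (about 15 N) and the rail (about 10 N), and let go.

**Last checks:**
- **Seating:** in the final wrist picture the plate lies flat with no visible gap to the rail or stop.
- **Square:** the plate reads 59.8° and the rail 59.5°, a difference of about 0.005 rad.
- **Arm:** the spring arm reads about 0.40 rad, which is the value for a seated plate.

**What disagreed:**
- **Seat position:** camera estimates of the seat differed by 1–2 mm, so I relied on the contact forces for the final position.
- **Bystanders:** the network's top-view points for the jar, gauge stand and other two plates came out about 1–6 px away from the first look. That would be up to about 12 mm for the gauge stand. I took it as detector noise, because the arm was not sent near them and I saw no unexpected force, but I did not check it further.

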